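# Shut and lock the shim cassette

### The arm

A 6-joint arm with a two-finger parallel gripper is mounted at the origin on the work surface. World frame = base frame: x ahead of the robot, y to its left, z up, the work surface at z = 0. Lengths are in m, angles in rad, forces in N, time in s.
With the tool pointing down it reaches from about 0.375 to 0.925 m from the base axis. Payload 5.7 kg.
Tool frame: the origin (TCP) lies midway between the tips of the shut fingers; the grasp point (between the pads) lies 19 mm behind it; z points along the fingers, y is the line along which they close (so a half turn about z gives the same grasp; the last joint's range is limited). The gripper opens to 88 mm and grips with 3 to 60 N. Pads are 20 mm wide; open, the fingers measure 115 mm over their backs; the gripper's body (75 mm by 178 mm) begins 61 mm behind the grasp point.
Start: joints at [-1.416, 0.359, 1.51, -0, 1.272, -0.115], TCP at [0.16, -0.578, 0.223] pointing down, gripper open.
Joint ranges: [-2.97, 2.97], [-1.01, 2.36], [0.21, 2.38], [-0.96, 4.11], [0.2, 2.71], [-2.98, 2.98]. Speed limits (rad/s): [2.39, 2.39, 3.14, 3.14, 3.14, 3.14].

### API

Orientations are given as a unit quaternion [x, y, z, w].
In Python, from bench import move_ptp, servo_line, goto_joints, move_gripper, sleep, inverse_kinematics, capture, PlanningError, close_job, spot_in, silhouettes, current_clock, current_joint_pos, current_qvel, current_joint_torque, current_position, current_orientation, current_force, current_torque, current_finger_gap, current_grip_force gives the robot as it stands. Calls block until the motion is done:
- move_ptp(position, orientation): joint-space move of the TCP to a pose.
- servo_line(position, orientation=None, rate=0.15, contact_N=None): straight line of the TCP; orientation=None keeps the orientation; rate is the mean speed in m/s. With contact_N (N) it stops when the force on the tool has changed by that much, and returns True; else False.
- goto_joints(angles): joint-space move.
- move_gripper(opening): finger opening in m; the grip force is fixed at half the most; returns when the fingers have stopped.
- sleep(seconds).
- inverse_kinematics(position, orientation): joint angles nearest the present ones, or None.
- capture(name): name is "scene" or "top" or "wrist"; returns a dict with "image" (480x640x3 uint8, blue, green, red), "range_z" (480x640 float32, m along the optical axis (not along the pixel's ray), 0 where there is no reading), "intrinsics" (3x3 intrinsics, pixels), "R" (3x3) and "t" (3): a world point X has camera coordinates R X + t. Camera axes: x right, y down, z forward; pixel columns grow to the right and rows downward; lengths in m; the calibration is good to about 2 mm. A picture is of the moment at which its call begins.
A pose or a line that the arm cannot do raises PlanningError and nothing moves.
- close_job(): hands the job in; it is judged then, once.
Trained networks look in the newest picture that a camera, given by its name, has taken for a name from the list of things; names that differ only in an ending like _2 or _b are one class to them, and where a whole thing is asked for, a point or a joint stands for the part that bears it (a point fixed in the world has none). Each returns a list of dicts, best first, with "conf" (0 to 1); they miss things now and then, are a little off and sometimes report something else, mostly with a low value. They report only what shows in the picture. A call takes as long as a camera call.
- spot_in(camera, query): "xy" ([column, row] in pixels, amid what is visible of it).
- silhouettes(camera, query): "region" (480x640 bool, what is visible of it) and "xy" ([column, row] in pixels, amid what is visible of it).
Readings, each from a call of its own:
- current_clock(): time.
- current_joint_pos(): joint angles.
- current_qvel(): joint speeds.
- current_joint_torque(): joint torques, N m.
- current_position(): TCP position.
- current_orientation(): TCP orientation.
- current_force(): force on the tool from outside, world axes, zero at the start.
- current_torque(): the same for the moment, N m.
- current_finger_gap(): finger opening in m.
- current_grip_force(): force on a finger pad.
Only numpy, scipy, OpenCV 4.12 (cv2) and the standard library are available. Lean on these libraries where they do the work, as an engineer would, in place of code of your own. Each camera call takes 0.05 s, during which the arm holds its last target. There are 200 camera calls.

### The job

Push the sliding cover of the shim cassette fully shut, then set your fingertips in the slot of the round quarter-turn fastener on the cover and turn it clockwise (seen from above) as far as it goes, so that the cover is locked. Do it all by pushing and turning: grip and lift nothing, and leave the loose parts lying where they are.

Things in the scene. Friction and masses are not known exactly. Their poses are not given: they have to be found in the camera images.
- cassette: fixed grey steel cassette 190 (x) x 420 (y) x 55 mm high on the table. Origin on the table; x -95 to 95, y -225 to 195 mm. Its deck (z 55) is solid from y -225 to 10; an open compartment with steel shims lies from y 10 to 172, then an end stop bar 67 mm high. Two dark side rails (66 mm high, inner edges at x -70 and 70) guide the cover along y
- cover (a joint): aluminium cover 152 (x) x 170 (y) x 6 mm, top 61.5 mm above the table. Value = gap in m: 0 shut against the end stop, up to 0.095 open. Push it towards cassette +y to shut; friction 8 N, stays where left. On it, at its -y edge, a dark steel push block (100 mm along x, 22 mm high) joins the fastener's round collar (104 mm outside diameter, top 83.5 mm above the table)
- push_face (a point): middle of the push block's upright flat face looking to cassette -y, 72.5 mm above the table; axes as the cassette's; moves with the cover. The face spans 61.5 to 83.5 mm above the table and 100 mm along x; the deck before it is bare for at least 55 mm
- dial (a joint): quarter-turn fastener: steel dial, 82 mm diameter, flush inside the collar on the cover, centre 101 mm to +y of the push face. Value in rad grows clockwise seen from above: 0 open (slot across the travel, along cassette x), 1.571 locked at its hard stop (slot along cassette y). Starts at 0 to 0.35. Friction 0.08 N m, no spring; stays where left
- slot (a point): centre of the slot's floor, on the dial's axis, 67.5 mm above the table; turns with the dial, its x axis along the slot. The slot is straight, through the dial's centre, 26 mm wide, about 62 mm long, 16 mm deep and open at the top (83.5 mm above the table), with upright walls
- race: loose ball bearing race, steel ring 42 mm outside, 26 mm inside, 13 mm high, lying on the cassette's deck near its -y end; origin under its centre
- cap: loose red plastic cap, 38 mm diameter, 18 mm high, on the deck near the -y end; origin under its centre
- gauge_plate: loose silver lapped gauge plate, 50 x 80 x 12 mm, on the table beside the cassette; origin under its centre
- busbar: loose copper busbar offcut, 30 x 90 x 8 mm, on the table beside the cassette; origin under its centre
- spanner: loose steel spanner, 150 mm long, on the table beside the cassette
- shim_pack: loose pack of steel shims, 36 x 60 x 24 mm, on the table beside the cassette; origin under its centre
- pole_slug: loose upright steel slug, 30 mm diameter, 35 mm high, on the table off the cassette's -y end; origin under its centre

How it is judged:
On the way, in this order (a step that is already met when the one before it is completed fails the run):
1. the cover is pushed fully shut, the fastener not yet turned to locked (value of joint cover below 0.005 m and value of joint dial below 0.8 rad), for 0.1 s.
2. the fastener is turned to locked with the cover shut (value of joint cover below 0.005 m and value of joint dial above 1.45 rad), for 0.2 s.
At the end, for the whole second after the job is handed in: the cover is shut to within 5 mm, the fastener stands within about 0.12 rad (7 degrees) of its locked stop, and every loose part is within 15 mm of where it lay (all of step 2 and distance of each of race, cap, gauge_plate, busbar, spanner, shim_pack, pole_slug from where it was at the start of the episode below 0.015 m); the robot touches nothing.
It fails at once if a loose part is lifted, carried or shoved (more than 15 mm from where it lay) (distance of any of race, cap, gauge_plate, busbar, spanner, shim_pack, pole_slug from where it was at the start of the episode above 0.015 m).
It also fails if it takes over 54 s, if anything falls off the work surface, if the arm or the gripper's body presses on something with over 40 N, if the wrist force passes 120 N, or if a joint passes its speed limit or range.

## Working session

There is one attempt and no reset: what is moved stays moved. The work goes in short steps, each a Python script; the robot and the scene stay as the last script left them, time stands still between calls to the robot, and variables do not carry over. Pictures are saved under pics/ and viewed, at most 10 in all, crops included, and the job is handed in when it is done.

```bash
mkdir -p pics; ls
cat > h.py <<'E'
import numpy as np, cv2
from bench import *
def world(c,u,v,z=None):
    K,R,t=c["intrinsics"],np.array(c["R"]),np.array(c["t"])
    r=np.linalg.inv(K)@np.stack([np.ravel(u),np.ravel(v),np.ones(np.size(u))])
    o=-R.T@t; d=R.T@r
    if z is None: s=c["range_z"][np.ravel(v).astype(int),np.ravel(u).astype(int)]
    else: s=(z-o[2])/d[2]
    return (o[:,None]+d*s).T
E
python3 - <<'E'
from h import *
for n in("scene","top"):
    c=capture(n); cv2.imwrite(f"pics/{n}0.png",c["image"]); np.savez(n,**c)
    print(n,-np.array(c["R"]).T@c["t"])
    for q in("cassette","cover","push_face","dial","slot","race","cap","pole_slug"):
        print(q,[(np.round(d["xy"]),round(d["conf"],2),np.round(world(c,*d["xy"]),3)) for d in spot_in(n,q)[:2]])
print(current_clock())
E
```

```text
pics
scene [ 1.06844063 -0.31951539  0.79229392]
cassette [(array([280., 228.]), 0.7, array([[ 0.536, -0.083,  0.064]]))]
cover [(array([292., 216.]), 0.79, array([[ 0.537, -0.061,  0.082]]))]
push_face [(array([289., 211.]), 0.84, array([[ 0.525, -0.06 ,  0.081]]))]
dial [(array([298., 207.]), 0.78, array([[ 0.512, -0.036,  0.066]]))]
slot [(array([303., 202.]), 0.82, array([[ 0.508, -0.025,  0.066]]))]
race [(array([172., 256.]), 0.93, array([[ 0.502, -0.255,  0.064]]))]
cap [(array([167., 221.]), 0.65, array([[ 0.436, -0.238,  0.071]]))]
pole_slug [(array([120., 259.]), 0.77, array([[ 0.441, -0.327,  0.033]]))]
top [ 0.50483006 -0.01954826  1.03597022]
cassette [(array([347., 271.]), 0.85, array([[ 0.507, -0.073,  0.081]]))]
cover [(array([338., 265.]), 0.62, array([[ 0.517, -0.057,  0.084]])), (array([326., 263.]), 0.39, array([[ 0.521, -0.035,  0.068]]))]
push_face [(array([336., 265.]), 0.89, array([[ 0.516, -0.053,  0.083]]))]
dial [(array([326., 262.]), 0.76, array([[ 0.523, -0.034,  0.066]]))]
slot [(array([326., 262.]), 0.65, array([[ 0.523, -0.035,  0.068]]))]
race [(array([456., 287.]), 0.65, array([[ 0.479, -0.272,  0.067]]))]
cap [(array([477., 313.]), 0.22, array([[ 0.431, -0.318,  0.036]]))]
pole_slug [(array([475., 314.]), 0.68, array([[ 0.429, -0.315,  0.033]]))]
0.9
```

View pics/top0.png

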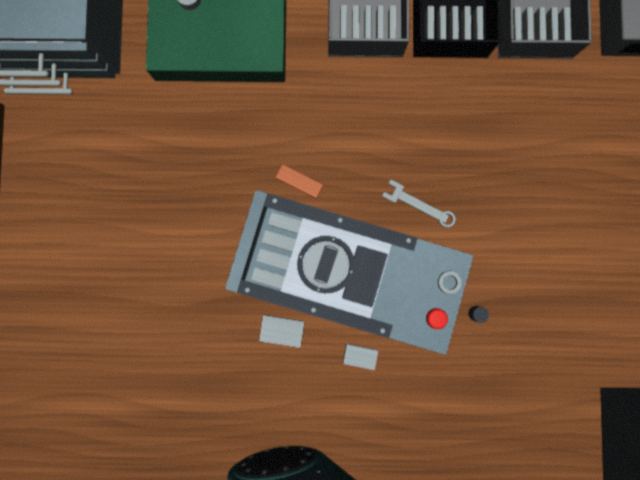

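View pics/scene0.png

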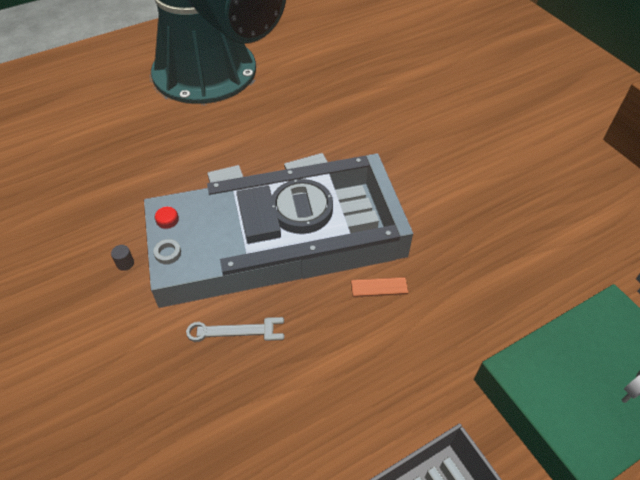

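The top view shows the cassette with its +y end to the left (end bar around (245,240)) and the deck end near (459,305). The push block is at (366,276) and the dial at (326,264), with the slot nearly vertical in the image. The race at (450,282) and the cap at (437,319) lie well behind the block. Next I fit the poses from depth.

```bash
cat > m.py <<'E'
from h import *
def measure(c):
    v,u=np.mgrid[0:480,0:640]; P=world(c,u,v).reshape(480,640,3)
    z=P[...,2]; box=(u>200)&(u<500)&(v>170)&(v<370)&(c["range_z"]>0)
    n,l,s,_=cv2.connectedComponentsWithStats((box&(z>.045)&(z<.1)).astype(np.uint8))
    m=l==1+np.argmax(s[1:,4])
    (cx,cy),wh,a=cv2.minAreaRect(P[m][:,:2].astype(np.float32))
    b=cv2.boxPoints(((cx,cy),wh,a)); e=[b[1]-b[0],b[2]-b[1]]; y=max(e,key=np.linalg.norm); y=y/np.linalg.norm(y); y*=np.sign(y[1])
    x=np.array([y[1],-y[0]]); C=np.array([cx,cy])
    org=C+.015*y
    L=np.stack([(P[...,:2]-org)@x,(P[...,:2]-org)@y],-1)
    print("cassette",org,"yaw",np.arctan2(-y[0],y[1]),"size",wh)
    hi=m&(z>.075)&(abs(L[...,0])<.065)&(L[...,1]<.14)&(L[...,1]>-.14)
    H=L[hi]; print("high: x",np.percentile(H[:,0],[1,99]),"y",np.percentile(H[:,1],[1,99]),"z",np.median(z[hi]))
    q=L[hi&(abs(L[...,0])<.045)]; 
    ys=[q[abs(q[:,0]-k)<.004][:,1].min() for k in np.arange(-.04,.041,.01)]; print("face y",np.round(ys,4))
    np.savez("geo",org=org,x=x,y=y)
    # collar: outer circle fit on the +y half of the high region
    face=np.median(ys); dc=np.array([np.mean(np.percentile(H[:,0],[1,99])),face+.101])
    r=np.hypot(*(L-dc).transpose(2,0,1)); sl=m&(r<.036)&(z<.0755)
    S=L[sl]; (sx,sy),swh,_=cv2.minAreaRect(S.astype(np.float32)); w,V=np.linalg.eigh(np.cov(S.T)); d=V[:,1]*np.sign(V[0,1])
    print("slot",sx,sy,swh,"mean",S.mean(0),"dial angle cw",-np.arctan2(d[1],d[0]),"z",np.median(z[sl]),"expected",dc, "collar +y end",H[:,1].max())
    return org,x,y,face,dc
if __name__=="__main__":
    measure(np.load("top.npz"))
    c=np.load("top.npz"); i=c["image"][180:370,215:485]; cv2.imwrite("pics/crop.png",cv2.resize(i,None,fx=2.9,fy=2.9,interpolation=3))
E
python3 m.py
```

```text
cassette [ 0.51053294 -0.06554576] yaw -0.28125796 size (0.42099595069885254, 0.19047138094902039)
high: x [-0.04899903  0.04886   ] y [-0.06725103  0.07997711] z 0.0831714266054644
face y [-0.0685 -0.068  -0.0682 -0.0684 -0.0687 -0.0679 -0.0681 -0.0683 -0.0685]
slot 0.0001724250614643097 0.03225785493850708 (0.025926608592271805, 0.06752397865056992) mean [-1.84607525e-05  3.22675540e-02] dial angle cw 0.03363458806630754 z 0.06751215804166066 expected [-6.95144788e-05  3.27444642e-02] collar +y end 0.08435745242118936
```

View pics/crop.png

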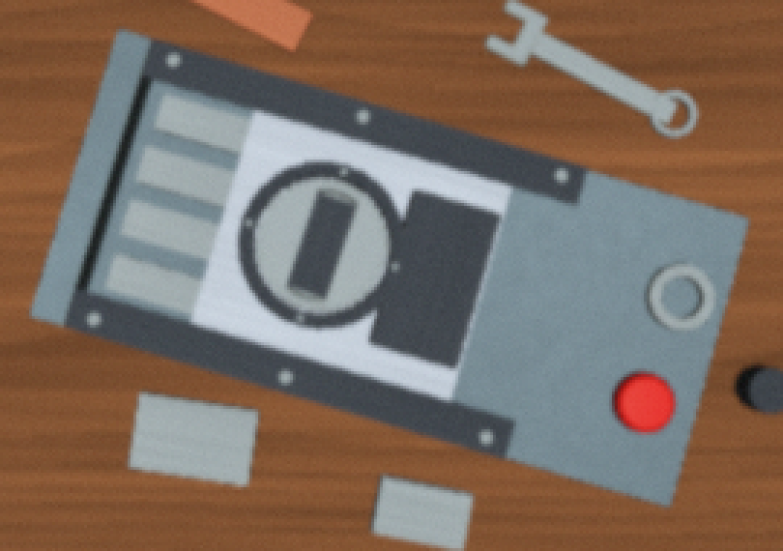

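The crop confirms the depth fit: every dimension matches (420 x 190, 67.5 mm floor, 83 mm top) and the slot lies almost along cassette x. The deck before the block is clear, so I push now.

```bash
cat >> h.py <<'E'
from scipy.spatial.transform import Rotation as Ro
def geo():
    g=np.load("geo.npz"); return g["org"],g["x"],g["y"]
def pt(lx,ly,z):
    o,x,y=geo(); return [*(o+lx*x+ly*y),z]
def ori(cw,flip):   # tool y along the slot at clockwise dial angle cw
    o,x,y=geo(); a=np.arctan2(x[1],x[0])-cw+np.pi*flip
    ty=np.array([np.cos(a),np.sin(a),0]); tz=np.array([0,0,-1.]); return list(Ro.from_matrix(np.stack([np.cross(ty,tz),ty,tz],1)).as_quat())
E
python3 - <<'E'
from h import *
for f in(0,1):
    for cw in(0,.8,1.75):
        for p in((0,-.105,.2),(0,.1,.074)):
            q=inverse_kinematics(pt(*p),ori(cw,f)); print(f,cw,p,None if q is None else np.round(q,2))
E
```

```text
0 0 (0, -0.105, 0.2) [-0.47  0.25  1.73 -0.    1.16 -0.19]
0 0 (0, 0.1, 0.074) [-0.07  0.45  1.8  -0.    0.89  0.21]
0 0.8 (0, -0.105, 0.2) [-0.47  0.25  1.73 -0.    1.16  0.61]
0 0.8 (0, 0.1, 0.074) [-0.07  0.45  1.8  -0.    0.89  1.01]
0 1.75 (0, -0.105, 0.2) [-0.47  0.25  1.73 -0.    1.16  1.56]
0 1.75 (0, 0.1, 0.074) [-0.07  0.45  1.8  -0.    0.89  1.96]
1 0 (0, -0.105, 0.2) [-0.47  0.25  1.73 -0.    1.16  2.95]
1 0 (0, 0.1, 0.074) [-0.07  0.45  1.8  -0.    0.89 -2.93]
1 0.8 (0, -0.105, 0.2) [-0.47  0.25  1.73 -0.    1.16 -2.53]
1 0.8 (0, 0.1, 0.074) [-0.07  0.45  1.8  -0.    0.89 -2.13]
1 1.75 (0, -0.105, 0.2) [-0.47  0.25  1.73 -0.    1.16 -1.58]
1 1.75 (0, 0.1, 0.074) [-0.07  0.45  1.8  -0.    0.89 -1.18]
```

Flip 0 suits: the last joint runs from 0.2 to 2.0.

Run:
```python
from h import *
import m
o=ori(0,0)
move_ptp(pt(0,-.108,.2),o); move_gripper(.025); print("gap",current_finger_gap())
print("down hit",servo_line(pt(0,-.108,.068),rate=.1,contact_N=8))
f0=np.array(current_force())
hit=servo_line(pt(0,.03,.068),rate=.03,contact_N=30)
O,x,y=geo(); p=np.array(current_position()); print("hit",hit,"local",(p[:2]-O)@x,(p[:2]-O)@y,p[2],"F",np.array(current_force())-f0,current_clock())
servo_line(pt(0,(p[:2]-O)@y-.03,.068),rate=.1); servo_line(pt(0,(p[:2]-O)@y-.03,.2),rate=.15)
move_ptp(pt(0,-.22,.3),o)
c=capture("top"); cv2.imwrite("pics/top1.png",c["image"]); np.savez("top1",**c); print(current_clock())
```

```text
gap 0.02471593275897182
down hit False
hit True local -4.233962696233095e-05 -0.006095716372391577 0.06797652936694262 F [-0.5833799  -2.42069547  2.76372359] 8.425
10.8083
```

Run:
```python
from h import *
c=np.load("top1.npz"); O,x,y=geo()
v,u=np.mgrid[0:480,0:640]; P=world(c,u,v).reshape(480,640,3); z=P[...,2]
L=np.stack([(P[...,:2]-O)@x,(P[...,:2]-O)@y],-1)
hi=(z>.078)&(z<.09)&(abs(L[...,0])<.065)&(abs(L[...,1])<.2)&(c["range_z"]>0); H=L[hi]
print(len(H),np.percentile(H,[1,99],axis=0))
q=H[abs(H[:,0])<.04]; print("face",np.percentile(q[:,1],[.2,1]))
s=(np.hypot(L[...,0],L[...,1]-.104)<.036)&(z<.0755)&(z>.06)
S=L[s]; print("slot",len(S),S.mean(0),cv2.minAreaRect(S.astype(np.float32)))
cv2.imwrite("pics/crop1.png",cv2.resize(c["image"][150:390,180:500],None,fx=2.4,fy=2.4,interpolation=3))
```

```text
3604 [[-0.04893676  0.00555254]
 [ 0.04885561  0.1527048 ]]
face [0.00460585 0.00560067]
slot 518 [-0.00016888  0.10613003] ((-9.004026651382446e-05, 0.10596400499343872), (0.025457382202148438, 0.06711731106042862), 87.79821014404297)
```

View pics/crop1.png

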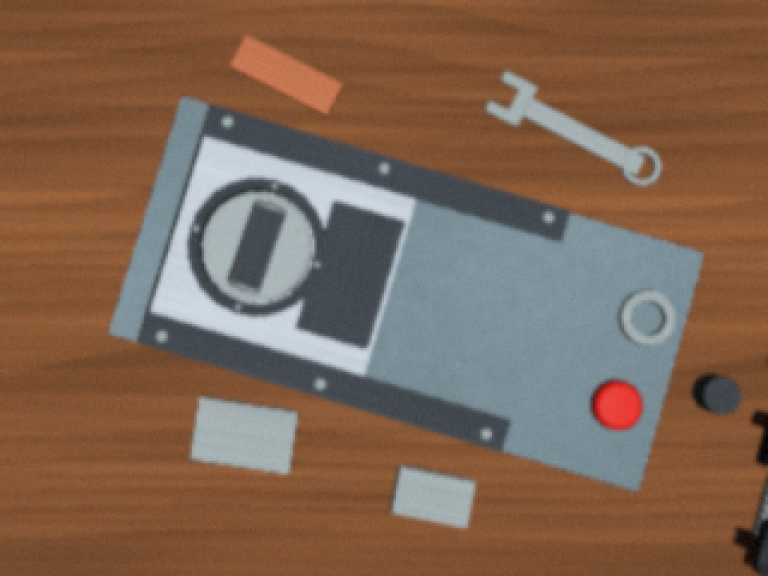

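The cover now meets the end bar (crop (178,225)) with no gap left, and no loose part has moved. The slot centre is at local (0, 0.1057), with the dial at about 0.035 rad. Next I insert the fingertips and turn.

Run:
```python
from h import *
Y=.1057
move_ptp(pt(0,Y,.16),ori(.035,0))
servo_line(pt(0,Y,.09),rate=.1)
hit=servo_line(pt(0,Y,.0725),rate=.02,contact_N=8); p=current_position(); print("insert hit",hit,p,current_clock())
if hit: raise SystemExit
t0=np.array(current_torque()); f0=np.array(current_force())
for a in [*np.arange(.15,1.5,.15),*np.arange(1.5,1.78,.03)]:
    servo_line(pt(0,Y,.0725),ori(a,0),rate=.05)
    t=np.array(current_torque())-t0; f=np.array(current_force())-f0
    print(round(a,2),np.round(t,2),np.round(f,1),round(current_clock(),2))
    if abs(t[2])>1 or np.linalg.norm(f)>40: break
```

```text
insert hit False [0.53994824 0.03600895 0.07255742] 14.0167
0.15 [ 0.12 -0.12  0.05] [ 0.4  1.2 -0.5] 14.28
0.3 [-0.02 -0.09 -0.05] [0.3 1.4 0.9] 14.58
0.45 [-0.08  0.09  0.03] [ 0.   1.6 -0.5] 14.88
0.6 [-0.07  0.03 -0.02] [0.1 0.1 0.4] 15.18
0.75 [-0.19  0.14  0.01] [-0.6 -0.1 -0.2] 15.48
0.9 [-0.41  0.41  0.03] [-2.7 -1.4  0.7] 15.78
1.05 [-0.56  0.65  0.07] [-3.3 -3.4  3. ] 16.08
1.2 [-0.59  0.75  0.06] [-3.7 -2.4  2.2] 16.38
1.35 [-0.46  0.75  0.05] [-4.  -1.8  1.5] 16.68
1.5 [-0.41  0.89  0.07] [-5.6 -1.1  2.2] 16.98
1.5 [-0.34  0.91  0.08] [-5.5 -1.5  2.7] 17.23
1.53 [-0.28  0.92  0.13] [-5.5 -1.1  3. ] 17.48
1.56 [-0.27  0.97  0.11] [-5.1 -0.1  3.4] 17.73
1.59 [-0.25  0.92  0.07] [-6.7 -0.7  2.3] 17.98
1.62 [-0.26  0.96  0.11] [-5.4 -0.4  3.2] 18.23
1.65 [-0.2   1.01  0.08] [-5.2 -1.1  2.2] 18.48
1.68 [-0.13  0.96  0.52] [-5.5  0.2  3.5] 18.73
1.71 [0.06 0.98 1.65] [-5.3  0.   2.8] 18.98
```

The hard stop shows as a torque rise at 1.68–1.71 rad, which is 1.571 plus the finger play. I ease back into the play, lift out and check.

Run:
```python
from h import *
Y=.1057
servo_line(pt(0,Y,.0725),ori(1.63,0),rate=.05)
servo_line(pt(0,Y,.2),rate=.08)
move_ptp(pt(0,-.22,.3),ori(0,0))
c=capture("top"); O,x,y=geo(); print(current_clock())
v,u=np.mgrid[0:480,0:640]; P=world(c,u,v).reshape(480,640,3); z=P[...,2]
L=np.stack([(P[...,:2]-O)@x,(P[...,:2]-O)@y],-1)
H=L[(z>.078)&(z<.09)&(abs(L[...,0])<.04)&(abs(L[...,1])<.1)]; print("face",np.percentile(H[:,1],[.2,1]))
S=L[(np.hypot(L[...,0],L[...,1]-.1057)<.036)&(z<.0755)&(z>.06)]
w,V=np.linalg.eigh(np.cov(S.T)); d=V[:,1]*np.sign(V[0,1]); print("dial",-np.arctan2(d[1],d[0]),S.mean(0))
cv2.imwrite("pics/crop2.png",cv2.resize(c["image"][150:390,180:500],None,fx=2.4,fy=2.4,interpolation=3))
```

```text
22.9667
face [0.00461202 0.00526673]
dial 1.5691152555322776 [0.00012465 0.10585863]
```

View pics/crop2.png

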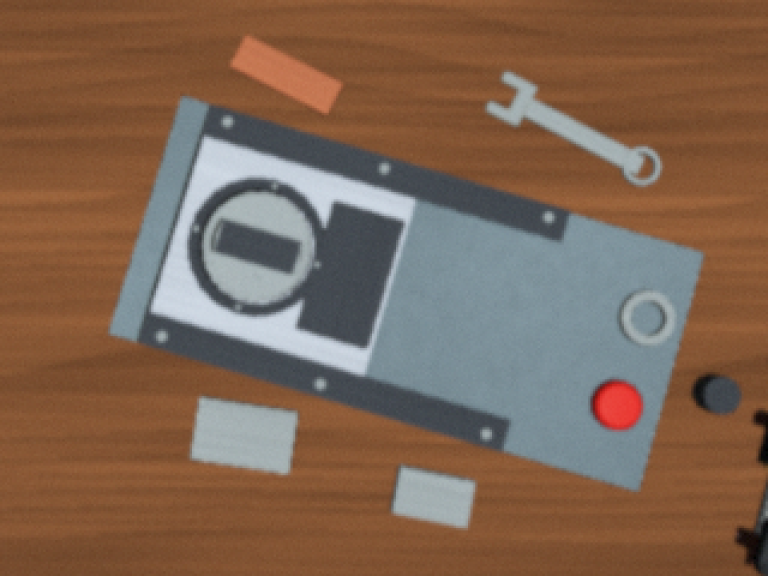

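The slot at (256,247) now lies along cassette y (1.569 rad). The cover is shut, all loose parts are where they were, and the arm is clear.

```bash
python3 -c "from bench import *; print(close_job())"
```

```text
the job is handed in; nothing more can be done
None
```

The cover is fully shut and the fastener is turned to its locked stop (measured 1.569 rad); no loose part visibly moved, and the job was handed in about 23 s into the 54 s limit, with no verdict returned.

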